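# Used teaspoon through the flap of the spoon drop

## Robot

A 6-joint arm with a two-finger parallel gripper is mounted at the origin on a cart in front of the work surface, level with it; the furniture and walls round the work are solid. World frame = base frame: x ahead of the robot, y to its left, z up, the work surface at z = 0. Lengths are in m, angles in rad, forces in N, time in s.
With the tool pointing down it reaches from about 0.35 to 0.85 m from the base axis. Payload 8.1 kg.
Tool frame: the origin (TCP) lies on the front face of the gripper's body, between the roots of the fingers; the fingertips stand 84 mm ahead of it and the grasp point (between the pads) lies 65 mm ahead of it (pinch_z is the distance from the TCP to the grasp point, in m); x points along the fingers, y is the direction in which the jaws open and shut, and the axes are right-handed (so a half turn about x gives the same grasp; the last joint's range is limited). The gripper opens to 93 mm and grips with 3 to 60 N. Pads are 15 mm wide; open, the fingers measure 128 mm over their backs; the gripper's body (75 mm by 188 mm) begins 65 mm behind the grasp point.
Start: joints at [-0.085, 0.13, 1.488, -0, 1.523, -0.085], TCP at [0.6, 0, 0.303] pointing down, gripper open.
Joint ranges: [-2.96, 2.96], [-0.89, 2.26], [0.02, 2.5], [-1.34, 4.48], [0, 2.73], [-2.66, 2.66]. Speed limits (rad/s): [2.39, 2.39, 2.79, 3.14, 3.14, 3.14].

## Interface

Orientations are given as a rotation vector (axis times angle).
In Python, from plant import * gives the robot as it stands.
- The arm moves only by the tool play_rows, never from a script. Its argument "targets" is a list of rows, each a list of 3 entries, a list of its own where there are three numbers: the shift along the tool's x, y, z in mm, then the turn, a rotation vector about the tool's x, y, z in rad, then the gripper command: -1 is fully open, 1 is shut, values between are in proportion. In form: [[[dx, dy, dz], [rx, ry, rz], hand], ...]. A call has 1 to 12 rows; each row is the pose to reach, as a shift and turn from the pose commanded when the call began, along the tool's axes at that moment; what a row does not reach only later rows make up. A row lasts 1/8 s, in which the tool goes at most 62.5 mm and 10.7 degrees, less where a joint would pass 70% of its speed; a pose out of reach is approached as far as the arm can. A call with a gripper value outside its range is refused whole. The fingers move at their own pace and stop on an object; the grip force is fixed at half the most. Time passes only in rows, so rows that repeat a pose let the fingers close. It gives the time, the measured TCP pose, the force and the opening at its end, in the units of the state.
- sense(): the state, without advancing time (a new reading comes with each control period).
- read_camera(name): name is "scene" or "side" or "wrist"; returns the picture (420x560x3 uint8, red, green, blue); there is no depth.
- camera_params(name): a dict with "camera_matrix" (3x3 intrinsics, pixels), "rvec" (rotation vector, rad) and "tvec" (3), from world to camera coordinates, as OpenCV has them. Camera axes: x right, y down, z forward; pixel columns grow to the right and rows downward; lengths in m; the calibration is good to about 2 mm. A picture is of the moment at which its call begins: read the wrist's pose just before it. camera_params takes no time and is no camera call; for the wrist camera it gives the pose at the moment of the call.
- job_done(): hands the job in, once; it reports no verdict.
Trained networks look in the newest picture that a camera, given by its name, has taken for a name from the list of things; names that differ only in an ending like _2 or _b are one class to them, and where a whole thing is asked for, a point or a joint stands for the part that bears it (a point fixed in the world has none). Each returns a list of dicts, best first, with "confidence" (0 to 1); they miss things now and then, are a little off and sometimes report something else, mostly with a low value. They report only what shows in the picture. A call takes as long as a camera call.
- look_for(camera, label): "position" ([column, row] in pixels, amid what is visible of it).
- outline_of(camera, label): "region" (420x560 bool, what is visible of it) and "position" ([column, row] in pixels, amid what is visible of it).
The state is a dict: "time": time; "joint_pos": joint angles; "joint_vel": joint speeds; "tau": joint torques, N m; "tool_pos": TCP position; "tool_rot": TCP orientation; "wrist_force": force on the tool from outside, world axes, zero at the start; "torque": the same for the moment, N m; "grip_width": finger opening in m.
Only numpy, scipy, OpenCV 4.12 (cv2) and the standard library are available. Lean on these libraries where they do the work, as an engineer would, in place of code of your own. Each camera call takes 0.05 s, during which the arm holds its last target. There are 200 camera calls.

## Task

A used teaspoon lies on the tray of the steel spoon-drop box. Push the box's self-closing flap open with one finger and, while that finger holds it open, push the spoon off the tray through the opening with the other finger so that it drops into the box, then let the flap close. Only push the spoon, gently: do not pinch it, lift it or shove it up onto the shut flap, and leave the things around the box as they stand.

Things in the scene. Friction and masses are not known exactly. Their poses are not given: they have to be found in the camera images.
- spoon_drop: Heavy brushed-steel box for used spoons, 232 mm deep (x), 192 wide (y), 121 high; it does not move. Origin: centre of its underside on the worktop; x points from its front (clear drawer front with bow handle, facing the robot) to its back, z up. Top: level tray at z = 85 mm, x = -120 (open front edge) to +5 mm, 184 mm wide between 7 mm high side rims. Drawer floor inside: z = 12 mm.
- drop_mouth (a point): Middle of the tray's back edge, (5, 0, 85) mm in the box's frame. Behind it is the opening, 70 mm long in the box's x and 184 mm wide, closed by the flap and flanked by sloping 4 mm cheeks that stand up to 9 mm above the flap.
- flap_hinge (a point): Middle of the flap's hinge line, which runs along the box's y: (75, 0, 115) mm in the box's frame, so 70 mm behind the tray edge and 30 mm above the tray. Behind it lies a flat hood roof, top at z = 121 mm, to x = 112 mm.
- flap_pad (a point): Middle of the black ribbed push pad (40 x 70 mm) on the flap, 30 mm from the hinge along the flap; moves with it. A fingertip just above tray height, 15 to 30 mm in front of the hinge line, holds the flap open by about 0.6 to 0.2 rad and leaves the spoon room to fall between tray edge and finger.
- flap (a joint): Flap angle, rad: 0 shut, at most 1.0, grows as it is pushed down into the box. Steel sheet 75 mm long, 178 wide; shut, it slopes down from the hinge to the tray edge, 0.405 rad below level. A spring shuts it: about 1 N at the free edge, a few N nearer the hinge open it; a spoon's weight does not.
- spoon_center (a point): Centre of the used teaspoon, half-way up (6.5 mm above the tray at first). 133 mm long, 27 wide at the bowl, 13 high, slim purple handle, about 20 g, loose, lying flat; x along its length, z up. At first it lies crosswise on the tray, within 0.3 rad of parallel to the tray's back edge, its centre 40 to 75 mm in front of that edge.
- teaspoon_b: Another such teaspoon, clean, lying on the worktop in front of the box: leave it. Origin: centre of its underside.
- sugar_pot: Chrome sugar pot, 66 mm across, 67 mm high, on the worktop to the right of the box: leave it. Origin: centre of its underside.
- shot_glass_0: Shot glass, 49 mm across, 61 mm high, on the worktop to the right of the box: leave it. Origin: centre of its underside.
- filter_basket: Empty steel filter basket, a round cup 68 mm across and 28 mm high, on the worktop at the left, near the grinder: leave it. Origin: centre of its underside.
- timer: Small white kitchen timer, 58 x 62 x 21 mm, on the worktop at the right: leave it. Origin: centre of its underside.
- leveller: Steel coffee leveller, a disc 60 mm across and 34 mm high, on the worktop at the left: leave it. Origin: centre of its underside.
- spoon: The same used teaspoon; origin at the centre of its underside, axes as spoon_center.

How it is judged:
By the outcome, as a careful person would: the job done as asked, in the order asked, and still so for the second after the job is handed in, with the robot touching nothing.
It also fails if it takes over 42 s, if anything falls off the work surface, if the arm or the gripper's body presses on something with over 40 N, if the wrist force passes 120 N, or if a joint passes its speed limit or range.

## Working session

There is one attempt and no reset: what is moved stays moved. The work goes in short steps, Python scripts to look and compute and a tool call to move; the robot and the scene stay as the last step left them, time stands still between calls to the robot, and variables do not carry over. Pictures are saved under pics/ and viewed, about 8 in all and at most 12, crops included, and the job is handed in when it is done.

Besides the shell and the picture viewer there is one more tool, called after "Request:" as a command line: name --argument value ..., lists and objects as JSON in quotes. play_rows: Moves the arm, as the interface text tells. Its arguments: {"type":"object","properties":{"targets":{"type":"array","items":{"type":"array"}}},"required":["targets"]}

```bash
mkdir -p pics; cat > h.py <<'E'
from plant import *
import numpy as np, cv2
def ray(cam,px):
    p=camera_params(cam);R=cv2.Rodrigues(np.array(p["rvec"],float))[0];t=np.array(p["tvec"],float).ravel()
    d=R.T@np.linalg.inv(np.array(p["camera_matrix"]))@np.array([px[0],px[1],1.]);return -R.T@t,d
def atz(cam,px,z):
    o,d=ray(cam,px);return o+d*(z-o[2])/d[2]
def proj(cam,X):
    p=camera_params(cam);return cv2.projectPoints(np.array(X,float).reshape(-1,3),np.array(p["rvec"],float),np.array(p["tvec"],float),np.array(p["camera_matrix"],float),None)[0].reshape(-1,2)
def save(cam,name):
    im=read_camera(cam);cv2.imwrite("pics/"+name+".png",im[:,:,::-1]);return im
E
python3 - <<'E'
from h import *
s=sense();print(s["tool_pos"],s["tool_rot"],s["wrist_force"])
ims=[]
for c in ("scene","side","wrist"):
    im=save(c,c+"0")
    o,d=ray(c,(280,210));print(c,o.round(3),d.round(2))
    for l in ("spoon_drop","drop_mouth","flap_hinge","flap_pad","spoon_center"):
        r=look_for(c,l);print(l,[(np.round(q["position"]).tolist(),round(q["confidence"],2)) for q in r[:2]])
a=cv2.imread("pics/scene0.png");b=cv2.imread("pics/wrist0.png");e=cv2.imread("pics/side0.png")
cv2.imwrite("pics/m0.png",cv2.resize(np.vstack([np.hstack([a,b]),np.hstack([e,e*0])]),(800,600)))
E
```

```text
[5.99603050e-01 6.33419088e-05 3.01695615e-01] [ 1.20841588  1.21064668 -1.21044792] [-0.30711123 -0.86172228  0.45186143]
scene [-0.397 -0.525  0.885] [ 0.7   0.36 -0.61]
spoon_drop [([243.0, 195.0], 0.62)]
drop_mouth [([244.0, 190.0], 0.77), ([253.0, 174.0], 0.59)]
flap_hinge [([247.0, 194.0], 0.75), ([294.0, 211.0], 0.49)]
flap_pad [([250.0, 175.0], 0.81)]
spoon_center [([226.0, 190.0], 0.75)]
side [0.174 0.779 0.653] [ 0.35 -0.79 -0.51]
spoon_drop [([245.0, 254.0], 0.58)]
drop_mouth [([247.0, 257.0], 0.59)]
flap_hinge [([246.0, 256.0], 0.8)]
flap_pad [([231.0, 232.0], 0.78), ([160.0, 310.0], 0.59)]
spoon_center [([254.0, 257.0], 0.71)]
wrist [0.599 0.08  0.384] [ 0.   -0.31 -0.95]
spoon_drop [([268.0, 97.0], 0.61)]
drop_mouth [([266.0, 96.0], 0.73)]
flap_hinge [([266.0, 94.0], 0.65)]
flap_pad [([298.0, 97.0], 0.75)]
spoon_center [([169.0, 54.0], 0.7), ([266.0, 98.0], 0.39)]
```

View pics/m0.png

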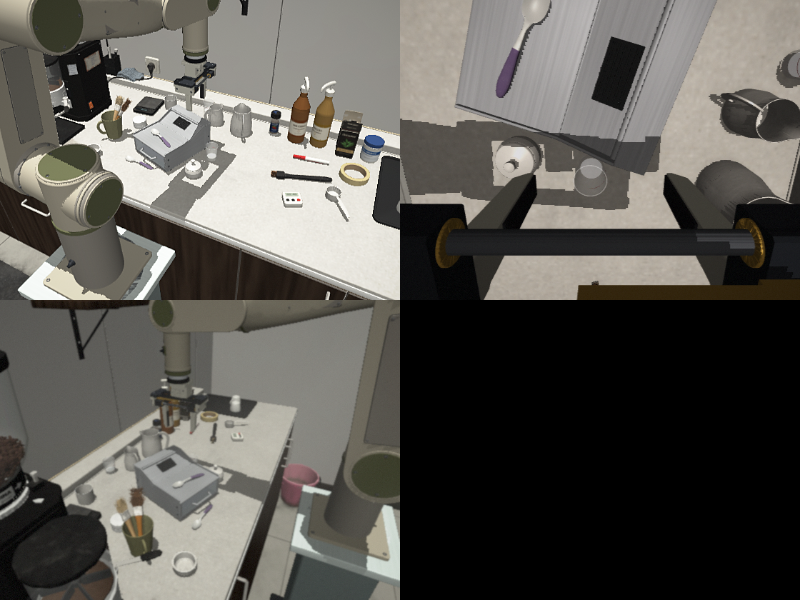

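The wrist view (right panel) shows the spoon on the tray at about (515,45) in the mosaic and the pad at (617,72). The box is cut off at the top, so I'll move up and to the left for a full view.

Request:
play_rows --targets '[[[-25,0,-40],[0,0,0],-1],[[-50,0,-80],[0,0,0],-1],[[-80,0,-120],[0,0,0],-1],[[-80,0,-120],[0,0,0],-1]]'

```text
time: 1.4
tool_pos: [0.6006, 0.1228, 0.3862]
tool_rot: [1.21, 1.208, -1.202]
wrist_force: [0.1, 0.2, 0.3]
grip_width: 0.0931
```

```bash
python3 - <<'E'
from h import *
s=sense();print(s["time"],s["tool_pos"],cv2.Rodrigues(np.array(s["tool_rot"]))[0].round(3).tolist())
im=save("wrist","w1")
for l in ("drop_mouth","flap_hinge","flap_pad","spoon_center"):
    r=look_for("wrist",l);print(l,[(np.round(q["position"]).tolist(),round(q["confidence"],2)) for q in r[:2]])
for l in ("spoon_center","flap_pad"):
    r=outline_of("wrist",l)
    for q in r[:1]:
        m=np.array(q["region"]).astype(np.uint8);c=max(cv2.findContours(m,0,2)[0],key=cv2.contourArea)
        print(l,q["confidence"],cv2.boxPoints(cv2.minAreaRect(c)).round().tolist())
cv2.imwrite("pics/w1b.png",cv2.resize(im[:,:,::-1],(800,600)))
E
```

```text
1.4 [0.60060633 0.12275664 0.38616741] [[0.005, 1.0, 0.004], [0.001, 0.004, -1.0], [-1.0, 0.005, -0.001]]
drop_mouth [([259.0, 194.0], 0.71)]
flap_hinge [([258.0, 195.0], 0.82)]
flap_pad [([290.0, 208.0], 0.71), ([146.0, 98.0], 0.19)]
spoon_center [([205.0, 165.0], 0.85)]
spoon_center 0.62 [[170.0, 232.0], [211.0, 130.0], [234.0, 139.0], [193.0, 241.0]]
flap_pad 0.9 [[226.0, 275.0], [284.0, 126.0], [351.0, 152.0], [293.0, 301.0]]
```

View pics/w1b.png

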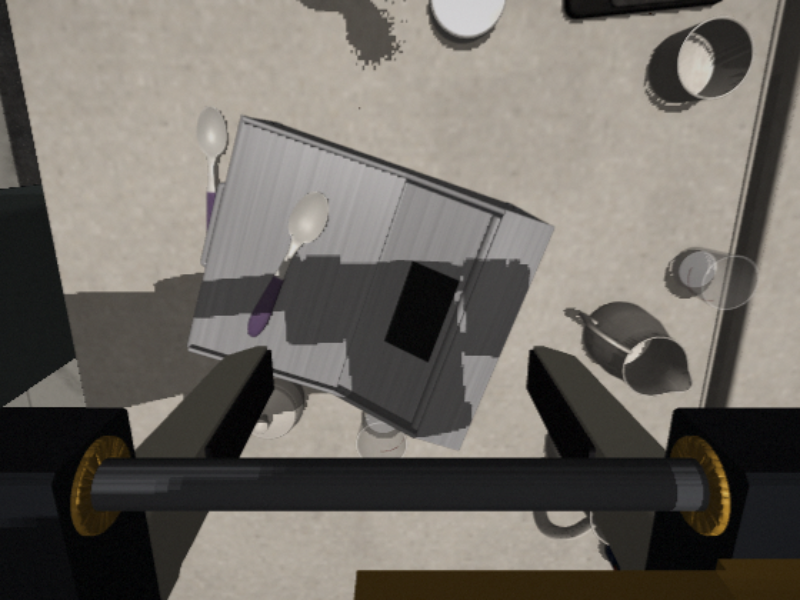

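The wrist view shows the whole box, yawed about -0.35 rad. In the 800-px picture the spoon runs from the bowl tip at about (318,193) to the handle end at (256,335), and the pad is at (422,311). I'll fit the box pose to its corners.

```bash
python3 - <<'E'
from h import *
from scipy.optimize import least_squares
B=np.array([[-120,96,92],[-120,-96,92],[112,96,121],[112,-96,121],[28.98+0,0,0],[0,0,0],[0,0,0],[0,0,0]],float)
c,sn=np.cos(.405),np.sin(.405)
f=lambda d,y:[75-d*c,y,115-d*sn]
B[4:]=[f(50,35),f(10,35),f(10,-35),f(50,-35)]
P=np.array([[242,117],[190,348],[553,226],[462,449],[413,262],[459,280],[430,361],[386,341]])*.7
def W(v,B):
    a=v[2];R=np.array([[np.cos(a),-np.sin(a),0],[np.sin(a),np.cos(a),0],[0,0,1]])
    return (np.array(B)/1000)@R.T+[v[0],v[1],0]
F=lambda v:(proj("wrist",W(v,B))-P).ravel()
r=least_squares(F,[.6,.2,-.4]);v=r.x;print(v,r.fun.reshape(-1,2).round(1).tolist())
np.save("box.npy",v)
a=v[2];R=np.array([[np.cos(a),np.sin(a)],[-np.sin(a),np.cos(a)]])
for n,p,z in(("tip",(318,193),.092),("end",(256,335),.089),("neck",(293,252),.09),("bowl",(308,218),.091)):
    w=atz("wrist",np.array(p)*.7,z);print(n,w.round(4),(R@(w[:2]-v[:2])*1000).round(1))
for q in outline_of("wrist","spoon_center")[:1]: print(q["position"])
E
```

```text
[ 0.57088793  0.08760672 -0.31886207] [[-1.3, -2.3], [-2.4, 3.4], [2.8, -1.9], [-1.1, 2.2], [0.3, -1.4], [1.8, 0.2], [0.0, 1.6], [-0.6, 0.4]]
tip [0.5391 0.1614 0.092 ] [-53.3  60.1]
end [0.4833 0.0483 0.089 ] [-70.9 -64.8]
neck [0.5176 0.1168 0.09  ] [-59.8  11. ]
bowl [0.5306 0.1429 0.091 ] [-55.6  39.9]
[206.4, 165.1]
```

Request:
play_rows --targets '[[[0,-20,6],[0.11,0,0],-1],[[20,-35,12],[0.22,0,0],-1],[[60,-50,16],[0.323,0,0],-1],[[100,-50,16],[0.323,0,0],-1],[[130,-50,16],[0.323,0,0],-1],[[146,-50,16],[0.323,0,0],-1],[[146,-50,16],[0.323,0,0],-1],[[146,-50,16],[0.323,0,0],-1]]'

```text
time: 2.8
tool_pos: [0.5508, 0.104, 0.2383]
tool_rot: [1.445, 1.037, -1.441]
wrist_force: [0.3, -0.5, 1.7]
grip_width: 0.0927
```

```bash
cat > look.py <<'E'
import sys
from h import *
n=sys.argv[1]
s=sense();v=np.load("box.npy");a=v[2];R=np.array([[np.cos(a),np.sin(a)],[-np.sin(a),np.cos(a)]])
T=cv2.Rodrigues(np.array(s["tool_rot"]))[0];tip=s["tool_pos"]+T@[.084,0,0]
print("t",s["time"],"tip mid box",(R@(tip[:2]-v[:2])*1000).round(1),"z",tip[2].round(4),"w",s["grip_width"],"yaw",np.arctan2(T[1,1],T[0,1])-a,"F",np.round(s["wrist_force"],1),"Tx",T[:,0].round(3))
ims=[]
for c in ("wrist","scene","side"):
    im=save(c,n+c)[:,:,::-1]
    if c=="wrist": ims.append(cv2.resize(im,(420,315)))
    else:
        p=proj(c,[v[0],v[1],.09])[0].astype(int);x,y=np.clip(p[0]-70,0,420),np.clip(p[1]-52,0,315)
        print(c,"crop",x,y);ims.append(cv2.resize(im[y:y+105,x:x+140],(420,315),interpolation=2))
ims.append(ims[0]*0)
cv2.imwrite("pics/"+n+".png",cv2.resize(np.vstack([np.hstack(ims[:2]),np.hstack(ims[2:])]),(800,600)))
E
python3 look.py a2
```

```text
t 2.8 tip mid box [-24.    9.3] z 0.1543 w 0.0927069733583488 yaw -0.004301905888331015 F [ 0.3 -0.5  1.7] Tx [ 0.002  0.    -1.   ]
scene crop 172 131
side crop 176 188
```

View pics/a2.png

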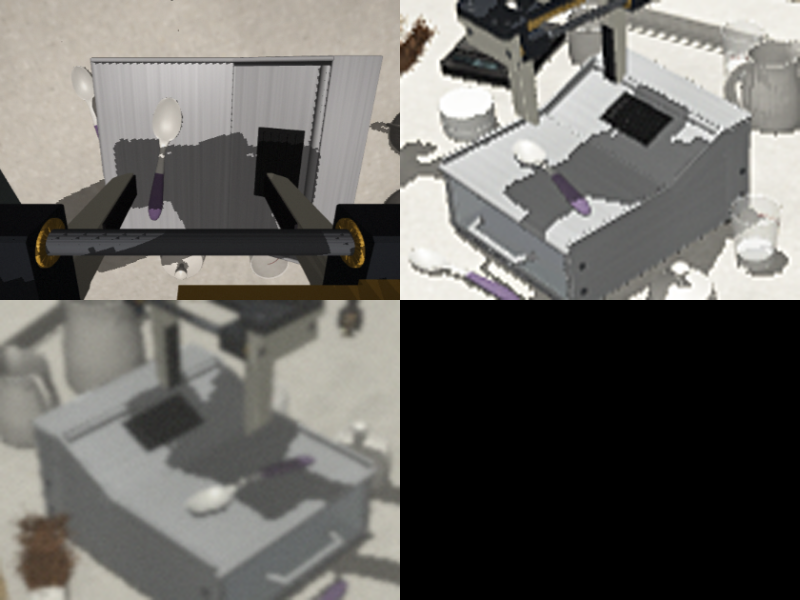

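The wrist panel shows the spoon from (168,97) to (154,220) and the pad under the back finger. I'll check the fit against this closer view.

```bash
python3 - <<'E'
from h import *
v=np.load("box.npy");a=v[2];R=np.array([[np.cos(a),np.sin(a)],[-np.sin(a),np.cos(a)]])
def W(B): B=np.array(B,float)/1000; return np.c_[B[:,:2]@R+v[:2],B[:,2]]
c,s=np.cos(.405),np.sin(.405)
print((proj("wrist",W([[-120,96,92],[112,96,121],[5,92,85],[75-50*c,35,115-50*s],[75-10*c,35,115-10*s]]))/1.4).round(1).tolist())
print("seen [93,60],[382,56],[232,64],[259,127],[304,130]")
for n,p,z in(("tip",(168,97),.093),("end",(154,220),.089),("neck",(162,150),.09),("bowl",(166,120),.092),("frontL",(93,60),.092),("backL",(382,56),.121),("edge",(232,64),.085),("padfront",(259,127),.0953)):
    w=atz("wrist",np.array(p)*1.4,z);print(n,(R@(w[:2]-v[:2])*1000).round(1))
E
```

```text
[[89.0, 62.3], [379.4, 60.0], [232.0, 66.7], [257.3, 131.0], [303.9, 135.1]]
seen [93,60],[382,56],[232,64],[259,127],[304,130]
tip [-52.6  66.1]
end [-73.1 -63.1]
neck [-60.8  15.2]
bowl [-55.4  45. ]
frontL [-116.3   97.8]
backL [113.4  98.8]
edge [ 5.  94.3]
padfront [30.4 38.8]
```

Request:
play_rows --targets '[[[0,-8,-5],[0,0,0],-1],[[20,-8,-5],[0,0,0],-1],[[38,-8,-5],[0,0,0],-1],[[50,-8,-5],[0,0,0],-1],[[58,-8,-5],[0,0,0],-1],[[62,-8,-5],[0,0,0],-1],[[62,-8,-5],[0,0,0],-1],[[62,-8,-5],[0,0,0],-1]]'

```text
time: 3.95
tool_pos: [0.5444, 0.1113, 0.1754]
tool_rot: [1.444, 1.038, -1.442]
wrist_force: [-0.5, -0.6, 0.7]
grip_width: 0.0932
```

```bash
python3 look.py a3
```

```text
t 3.95 tip mid box [-32.5  14.2] z 0.0914 w 0.0931797120154661 yaw -0.004252132011076548 F [-0.5 -0.6  0.7] Tx [ 0.001  0.    -1.   ]
scene crop 172 131
side crop 176 188
```

View pics/a3.png

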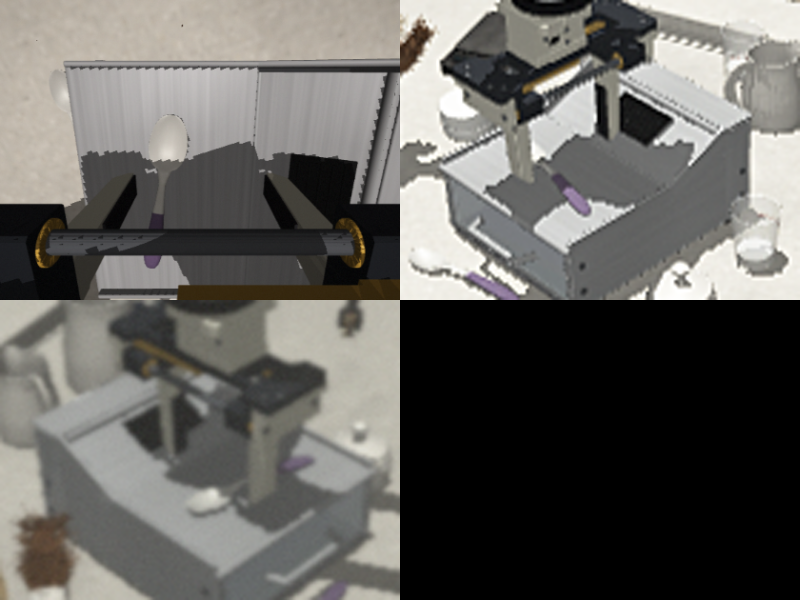

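The front finger is in front of the spoon, and the back finger is on the lower part of the flap. Next I'll lower 3 mm and advance so the back finger slides up the flap and opens it.

Request:
play_rows --targets '[[[2,0,0],[0,0,0],-1],[[3,0,0],[0,0,0],-1],[[3,3,0],[0,0,0],-1],[[3,6,0],[0,0,0],-1],[[3,9,0],[0,0,0],-1],[[3,12,0],[0,0,0],-1],[[3,15,0],[0,0,0],-1],[[3,18,0],[0,0,0],-1],[[3,20,0],[0,0,0],-1],[[3,22,0],[0,0,0],-1],[[3,22,0],[0,0,0],-1]]'

```text
time: 5.48
tool_pos: [0.565, 0.1043, 0.1717]
tool_rot: [1.443, 1.039, -1.443]
wrist_force: [-1.4, -0.1, 0.8]
grip_width: 0.0927
```

```bash
python3 look.py a4
```

```text
t 5.475 tip mid box [-10.8  14. ] z 0.0877 w 0.09268015120615349 yaw -0.0042285104606338275 F [-1.4 -0.1  0.8] Tx [ 0. -0. -1.]
scene crop 172 131
side crop 176 188
```

View pics/a4.png

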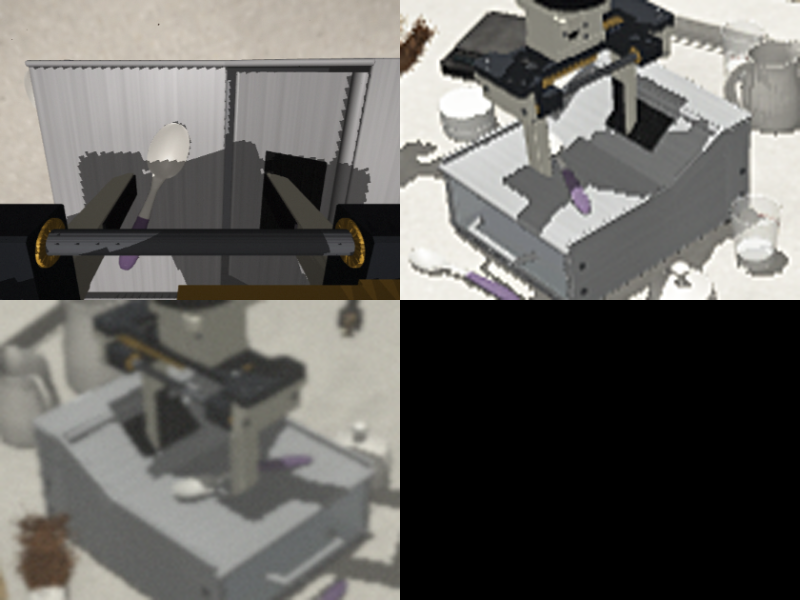

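The flap is open, with a dark gap behind the tray edge. The spoon has turned with its bowl leading: tip (183,122), handle end (124,270) in the wrist panel. I'm pushing too far toward the bowl, so I'll measure again.

```bash
cat > sp.py <<'E'
import sys,json
from h import *
v=np.load("box.npy");a=v[2];R=np.array([[np.cos(a),np.sin(a)],[-np.sin(a),np.cos(a)]])
for p in json.loads(sys.argv[1]):
    w=atz("wrist",np.array(p)*1.4,.09);print(p,(R@(w[:2]-v[:2])*1000).round(1))
E
python3 sp.py "[[183,122],[124,270],[155,183],[172,140],[230,66]]"
```

```text
[183, 122] [-22.2  60.6]
[124, 270] [-72.5 -60.2]
[155, 183] [-43.3  16.3]
[172, 140] [-30.   48.2]
[230, 66] [ 7.9 96. ]
```

Spoon yaw is about 0.39 rad with its centre near (-47,0). I'll back off while the flap stays held, shift to the handle side and then straighten it.

Request:
play_rows --targets '[[[0,-5,0],[0,0,0],-1],[[0,-10,0],[0,0,0],-1],[[0,-15,0],[0,0,0],-1],[[0,-15,0],[0,0,0],-1],[[0,-15,6],[0,0,0],-1],[[0,-15,13],[0,0,0],-1],[[0,-15,20],[0,0,0],-1],[[0,-15,27],[0,0,0],-1],[[0,-15,32],[0,0,0],-1],[[0,-11,32],[0,0,0],-1],[[0,-6,32],[0,0,0],-1],[[0,-2,32],[0,0,0],-1]]'

```text
time: 7.12
tool_pos: [0.553, 0.0746, 0.1715]
tool_rot: [1.443, 1.039, -1.443]
wrist_force: [-1.6, 0.1, 0.6]
grip_width: 0.0931
```

Request:
play_rows --targets '[[[0,2,0],[0,0,0],-0.95],[[0,4,0],[0,0,0],-0.87],[[0,6,0],[0,0,0],-0.78],[[0,8,0],[0,0,0],-0.7],[[0,10,0],[0,0,0],-0.61],[[0,12,0],[0,0,0],-0.53],[[0,12,0],[0,0,0],-0.53]]'

```text
time: 8.0
tool_pos: [0.5645, 0.0707, 0.1719]
tool_rot: [1.443, 1.038, -1.443]
wrist_force: [-0.7, -0.1, 1.3]
grip_width: 0.0715
```

```bash
python3 look.py a5
```

```text
t 8.0 tip mid box [ -0.7 -18. ] z 0.0879 w 0.07147996661529286 yaw -0.004214677679021173 F [-0.7 -0.1  1.3] Tx [ 0.001 -0.    -1.   ]
scene crop 172 131
side crop 176 188
```

View pics/a5.png

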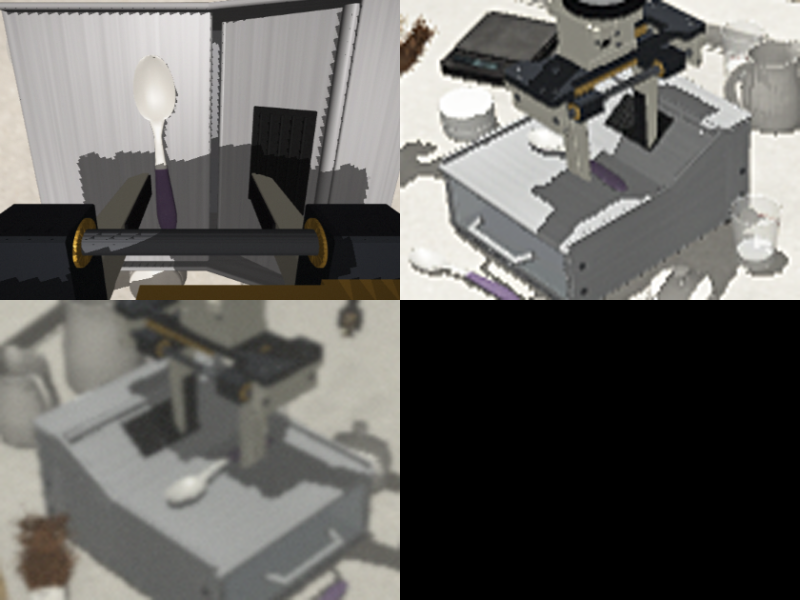

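The spoon is now nearly straight, from the tip at (155,55) to the handle end at (168,228), perhaps slightly over-turned.

```bash
python3 sp.py "[[155,55],[168,228],[159,128],[155,88],[215,150]]"
```

```text
[155, 55] [-28.5  70.7]
[168, 228] [-25.4 -53.3]
[159, 128] [-28.3  24.6]
[155, 88] [-29.5  50.8]
[215, 150] [9.5 8.9]
```

Request:
play_rows --targets '[[[0,-2,0],[0,0,0],-0.63],[[0,-2,0],[0,0,0],-0.63],[[0,-2,-7],[0,0,0],-0.63],[[0,-2,-15],[0,0,0],-0.63],[[0,-2,-22],[0,0,0],-0.63],[[0,-2,-22],[0,0,0],-0.63],[[0,0,-22],[0,0,0],-0.55],[[0,2,-22],[0,0,0],-0.47],[[0,4.5,-22],[0,0,0],-0.38],[[0,7,-22],[0,0,0],-0.3],[[0,9,-22],[0,0,0],-0.23],[[0,9,-22],[0,0,0],-0.23]]'

```text
time: 9.65
tool_pos: [0.5799, 0.0885, 0.1717]
tool_rot: [1.443, 1.038, -1.443]
wrist_force: [-1.8, -0.5, 1.9]
grip_width: 0.0575
```

```bash
python3 look.py a6
```

```text
t 9.65 tip mid box [8.3 3.7] z 0.0877 w 0.05749985485010089 yaw -0.004385120341712123 F [-1.8 -0.5  1.9] Tx [ 0. -0. -1.]
scene crop 172 131
side crop 176 188
```

View pics/a6.png

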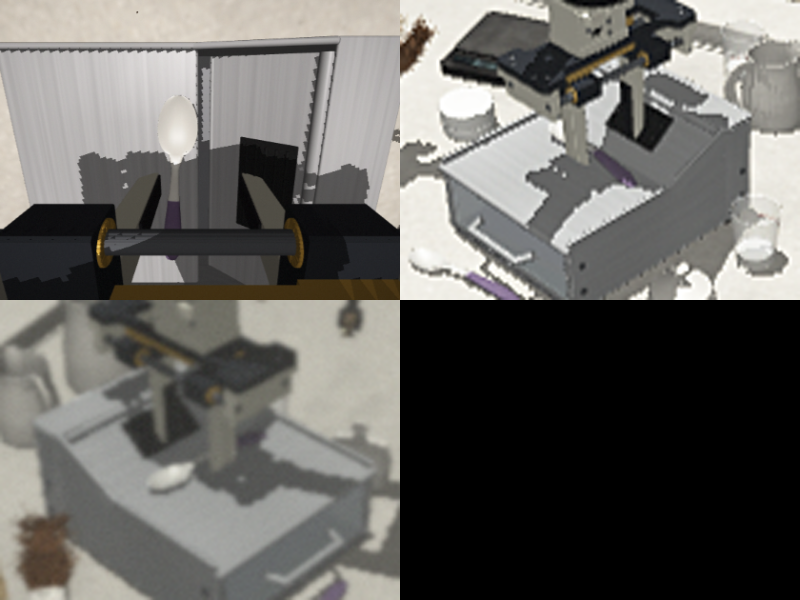

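The spoon is straight, with the bowl at (178,125) just short of the tray edge and the flap held open. I'll continue the same stroke.

Request:
play_rows --targets '[[[0,2,0],[0,0,0],-0.16],[[0,4,0],[0,0,0],-0.08],[[0,6,0],[0,0,0],0.0],[[0,8,0],[0,0,0],0.08],[[0,10,0],[0,0,0],0.15],[[0,12,0],[0,0,0],0.22],[[0,14,0],[0,0,0],0.29],[[0,16,0],[0,0,0],0.36],[[0,16,0],[0,0,0],0.36],[[0,16,0],[0,0,0],0.36]]'

```text
time: 11.05
tool_pos: [0.5951, 0.0837, 0.1719]
tool_rot: [1.443, 1.038, -1.443]
wrist_force: [-1.4, -0.6, 1.1]
grip_width: 0.03
```

```bash
python3 look.py a7
```

```text
t 11.05 tip mid box [24.3  3.9] z 0.0879 w 0.02999412100972935 yaw -0.004194595314465477 F [-1.4 -0.6  1.1] Tx [ 0.001 -0.    -1.   ]
scene crop 172 131
side crop 176 188
```

View pics/a7.png

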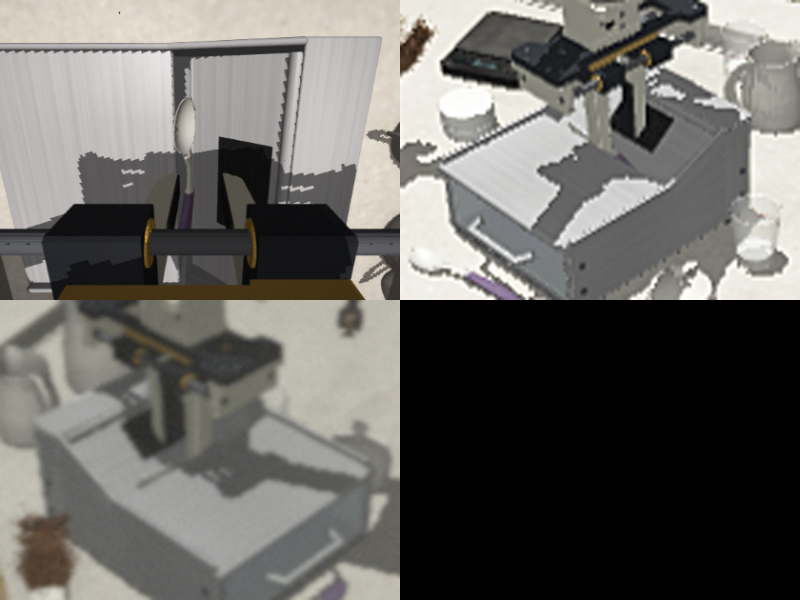

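The spoon has tipped on edge into the gap (bowl at (186,125)) and is resting between the tray edge and the flap. I'll open the flap further by moving only the back finger toward the hinge.

Request:
play_rows --targets '[[[0,1.5,0],[0,0,0],0.3],[[0,3,0],[0,0,0],0.23],[[0,4.5,0],[0,0,0],0.17],[[0,6,0],[0,0,0],0.1],[[0,6,0],[0,0,0],0.1],[[0,6,0],[0,0,0],0.1]]'

```text
time: 11.95
tool_pos: [0.5999, 0.082, 0.1711]
tool_rot: [1.442, 1.04, -1.445]
wrist_force: [-5.0, 1.5, -0.5]
grip_width: 0.0417
```

```bash
python3 look.py a8; python3 -c "
import cv2
a=cv2.imread('pics/a8wrist.png');b=cv2.imread('pics/a8.png')
cv2.imwrite('pics/a8c.png',cv2.resize(a[40:340,120:520],(800,600)))"
```

```text
t 11.95 tip mid box [29.1  3.7] z 0.0871 w 0.04170214650212026 yaw -0.004039283551059314 F [-5.   1.5 -0.5] Tx [-0.002  0.    -1.   ]
scene crop 172 131
side crop 176 188
```

View pics/a8c.png

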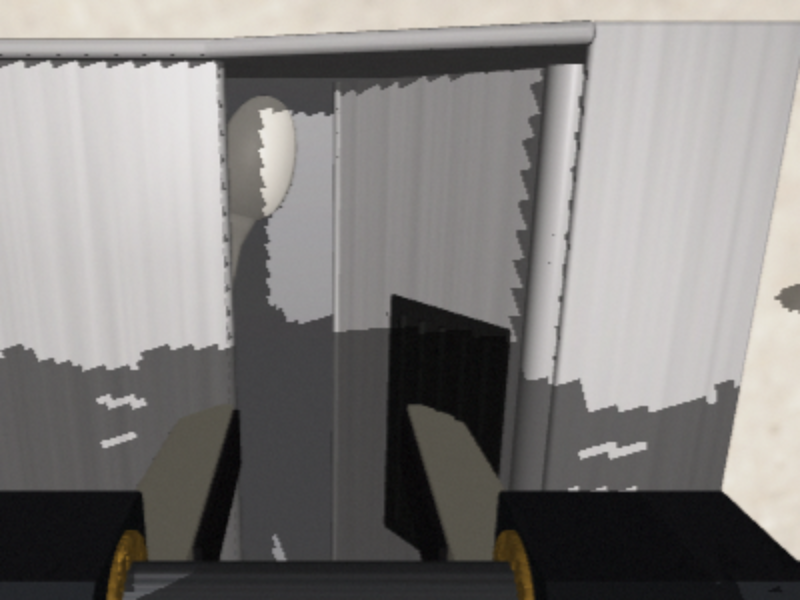

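The spoon has dropped and now lies on the drawer floor under the opening, at (262,155). I'll lift straight out so the flap follows the finger shut.

Request:
play_rows --targets '[[[-1,-4,0],[0,0,0],0.1],[[-6,-6,0],[0,0,0],0.1],[[-12,-6,0],[0,0,0],0.1],[[-18,-6,0],[0,0,0],0.1],[[-26,-6,0],[0,0,0],0.1],[[-40,-6,0],[0,0,0],0.1],[[-70,-6,0],[0,0,0],0.1],[[-110,-6,0],[0,0,0],0.1],[[-150,-6,0],[0,0,0],0.1],[[-170,-6,0],[0,0,0],0.1],[[-170,-6,0],[0,0,0],0.1],[[-170,-6,0],[0,0,0],0.1]]'

```text
time: 13.6
tool_pos: [0.5944, 0.0837, 0.3397]
tool_rot: [1.441, 1.04, -1.445]
wrist_force: [0.8, -0.1, -0.3]
grip_width: 0.0418
```

```bash
python3 look.py a9; python3 - <<'E'
from h import *
for c in ("wrist","scene","side"):
    read_camera(c);print(c,[(np.round(q["position"]).tolist(),round(q["confidence"],2)) for q in look_for(c,"spoon_center")])
E
```

```text
t 13.6 tip mid box [23.3  3.5] z 0.2557 w 0.04176944343127273 yaw -0.004192828820531458 F [ 0.8 -0.1 -0.3] Tx [-0.003 -0.    -1.   ]
scene crop 172 131
side crop 176 188
wrist []
scene []
side []
```

View pics/a9.png

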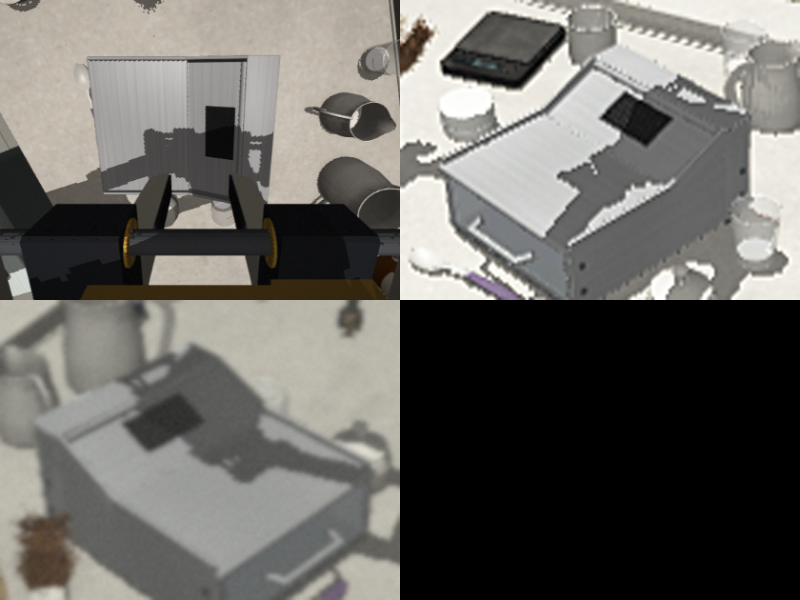

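The tray is empty, the flap is shut, and the neighbouring things stand as before. The robot is clear of everything.

```bash
python3 -c "
from plant import *
print(job_done())"
```

```text
the job is handed in; nothing more can be done
None
```

The spoon is in the box and the flap is shut; I handed the job in at about 14 s of the 42 s allowed. The back finger pushed the flap open and held it while the front finger pushed the spoon off the tray.

- **First push:** it turned the spoon to about 0.4 rad, so I moved to the handle side and pushed it straight again, with the back finger still on the flap.
- **At the opening:** the spoon tipped on edge and rested between the tray edge and the flap. I moved only the back finger toward the hinge to open the flap further, and the spoon dropped.

**Last checks:**
- The view through the open flap showed the spoon lying down inside the box.
- After I lifted clear, the pictures showed an empty tray, the flap shut and the things around the box standing as before. I judged the surroundings by eye and did not measure them.
- The network found no spoon in any of the three camera views. That included the clean spoon in front of the box, which is partly in view, so this check is weak; the pictures are the better evidence.
- Sensed wrist forces stayed at about 5 N or less at every reading, and the gripper ended touching nothing.

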